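# Load the battery cell into the spring-loaded charger bay

### The job

Take the green battery cell out of its blue stand and load it into the charger: with its steel-coloured base end low, slide that end under the orange finger and press it back against the spring contact, then tip the white-banded end down behind the orange stop, so that the cell lies level, fully home in the bay, and let go of it. Press gently: the spring is soft, but running it onto its hard stop or forcing the cell down on the charger would damage it. Leave the jar, the tip box and the beaker where they stand.

Things in the scene. Friction and masses are not known exactly. Their poses are not given: they have to be found in the camera images.
- cell_center (a point): centre of the loose battery cell: solid cylinder 32 mm in diameter, 91 mm long, about 0.23 kg, lying level in its stand. Green; x runs along its axis towards the plus end (white band, small brass disc); the minus end (steel disc) is at x = -45.5 mm. It may be rolled about x.
- cell_plus (a point): centre of the cell's plus end face (white-banded end), axes as cell_center
- cell_minus (a point): centre of the cell's minus end face (steel disc), axes as cell_center
- stand: fixed blue stand, base 110 x 70 x 8 mm, origin at the centre of its underside. Two white V saddles (x = -40..-28 and 28..40 mm) carry the cell along x, its centre 40 mm above the table; they reach 22 mm either side of the axis and 35 mm above the table; between them the fingers have room down to the base.
- charger: fixed white charger, base x = -96..76, y = -48..48 mm, 20 mm high. Origin on the table below seat; x along the bay from spring end to stop end. On it a black bay insert (saddles, spring, finger, stop together) is set anywhere up to 16 mm either way along x; the setting is NOT measured: find it by feel or sight. It stays put. The points here are its middle setting; heights do not vary.
- seat (a point): middle-setting centre of the loaded cell, 54 mm above the table, axes as charger. A loaded cell lies level along x, plus end towards +x, underside 38 mm above the table, in two grey V saddles (x = -46..-34 and 24..38 mm from here, reaching 20 mm either side, 47 mm above the table; they centre the cell). Between them fingers have room down to 28 mm above the table.
- spring_mid (a point): middle-setting centre of the spring contact's face when free: brass disc 16 mm in diameter, 41.5 mm from seat towards -x. It pushes in +x, 3 N at first touch, 1 N more per mm, and 1 N per 10 mm/s of pressing speed; 10 mm of travel, then a hard stop (13 N just before it). 4 mm (7 N) when the cell is loaded; while tipping, about 7 to 9.5 mm lets the cell clear the stop.
- stop_mid (a point): middle-setting top edge of the orange stop's inner face, 45.5 mm from seat towards +x, 50 mm above the table (12 mm above the loaded cell's underside); the stop is 36 mm wide, 8 mm thick. The plus end must come down inside it. All contact forces on the charger together (spring, saddles, stop) must stay below 26 N while the cell is held.
- finger_mid (a point): middle-setting tip of the orange finger, on its underside: a rigid bar 12 mm wide, 5 mm thick, reaching from the spring block 40 mm towards +x, 38 mm from seat, underside 78 mm above the table (8 mm above a loaded cell). The minus end must go in under it, tilted: 10 to 15 degrees suits.
- jar: bystander: glass jar with blue cap, 52 mm in diameter, 72 mm high, origin at its underside; leave alone
- tipbox: bystander: red box 100 x 65 x 50 mm, origin at its underside; leave alone
- beaker: bystander: open glass beaker, 56 mm in diameter, 70 mm high, origin at its underside; leave alone
There are look-alikes about, which are no part of the job. There is more than one size of the charger; the one meant has the size given above.

How it is judged:
On the way:
1. the cell's minus end is pressed against the spring contact (more than 5 N on the charger) while its plus end is still more than 8 mm higher than loaded (contact force between cell and charger above 5 N and z of cell_plus in the frame of charger above 0.062 m and x of cell_minus in the frame of charger below -0.026 m and z of cell_minus in the frame of charger between 0.035 and 0.062 m), for 0.05 s.
At the end, for the whole second after the job is handed in: The cell lies at rest, released, in the bay, plus end towards the stop: centre 54 mm (+-2.5) above the charger's underside, within 3 mm of the bay's centre line and within 19.5 mm of the charger's origin along it, axis within 0.05 rad of the bay's (z of cell_center in the frame of charger between 0.0515 and 0.0565 m and y of cell_center in the frame of charger between -0.003 and 0.003 m and x of cell_center in the frame of charger between -0.0195 and 0.0195 m and x of cell_plus in the frame of charger above 0.02 m and angle between the x axis of cell_center and the x axis of charger, either way round below 0.05 rad and linear speed of cell below 0.02 m/s and contact force between the fingers and cell below 0.1 N); the robot touches nothing.
It fails at once if while the cell is gripped, the charger is pressed with more than 26 N in all (contact force between anything else and charger above 26 N and contact force between the fingers and cell above 1 N).
It fails at once if the jar is moved by more than 15 mm (distance of jar from where it was at the start of the episode above 0.015 m).
It fails at once if the tip box is moved by more than 15 mm (distance of tipbox from where it was at the start of the episode above 0.015 m).
It fails at once if the beaker is moved by more than 15 mm (distance of beaker from where it was at the start of the episode above 0.015 m).
It also fails if it takes over 61 s, if anything falls off the work surface, if the arm or the gripper's body presses on something with over 40 N, if the wrist force passes 120 N, or if a joint passes its speed limit or range.

### The arm

A 6-joint arm with a two-finger parallel gripper is mounted at the origin on the work surface. World frame = base frame: x ahead of the robot, y to its left, z up, the work surface at z = 0. Lengths are in m, angles in rad, forces in N, time in s.
With the tool pointing down it reaches from about 0.3 to 0.875 m from the base axis. Payload 6.4 kg.
Tool frame: the origin (TCP) lies where the fingers leave the gripper's body, on its centre line; the fingertips stand 73 mm ahead of it and the grasp point (between the pads) lies 54 mm ahead of it; z points along the fingers, y is the line along which they close (so a half turn about z gives the same grasp; the last joint's range is limited). The gripper opens to 85 mm and grips with 20 to 120 N. Pads are 22 mm wide; open, the fingers measure 114 mm over their backs; the gripper's body (76 mm by 85 mm) begins 54 mm behind the grasp point. The pads swing forward as they close: fully open they stand 13 mm farther back than shut.
Start: joints at [1.124, 0.181, 1.607, -0, 1.354, -0.206], TCP at [0.137, 0.558, 0.304] pointing down, gripper open.
Joint ranges: [-2.99, 2.99], [-0.89, 2.07], [0.3, 2.58], [-1.14, 4.28], [0, 2.63], [-3.12, 3.12]. Speed limits (rad/s): [2.57, 2.57, 3.01, 3.14, 3.14, 3.14].

### API

Orientations are given as a unit quaternion [w, x, y, z].
In Python, from bench import ctrl gives the robot as it stands.
- The arm moves only by the tool carry_out, never from a script. Its argument "steps" is one flat list of numbers, 7 for each row, row after row: the shift along the tool's x, y, z in m, then the turn, a rotation vector about the tool's x, y, z in rad, then the opening, from 0 (shut) to 1 (fully open). In form: [dx, dy, dz, wx, wy, wz, claw, dx, dy, dz, wx, wy, wz, claw, ...]. A call has 1 to 20 rows; each row is the pose to reach, as a shift and turn from the pose commanded when the call began, along the tool's axes at that moment; what a row does not reach only later rows make up. A row lasts 1/10 s, in which the tool goes at most 50 mm and 8.59 degrees, less where a joint would pass 70% of its speed; a pose out of reach is approached as far as the arm can. A call with a gripper value outside its range is refused whole. The fingers move at their own pace and stop on an object; the grip force is fixed at half the most. Time passes only in rows, so rows that repeat a pose let the fingers close. It gives the time, the measured TCP pose, the force, the opening and the grip force at its end, in the units of the state.
- ctrl.get_obs(): the state, without advancing time (a new reading comes with each control period).
- ctrl.camera(name): name is "scene" or "side" or "wrist"; returns the picture (384x512x3 uint8, red, green, blue); there is no depth.
- ctrl.camera_params(name): a dict with "vertical_fov" (degrees; the focal length in pixels is half the picture's height over the tangent of half this angle, whatever the lens; pixels are square), "cx", "cy" (the principal point, pixels), "k1" (the pictures are not rectified: a ray, as slopes to the right and down, at radius r is drawn at 1 + k1 r^2 times it, then the intrinsics apply), "cam_to_world" (4x4, takes a point from camera to world coordinates); the wrist camera has in their place "hand_eye" (4x4, takes a point from camera to tool coordinates, whose origin is the TCP and whose axes are the flange's). Camera axes: x right, y down, z forward; pixel columns grow to the right and rows downward; lengths in m; the calibration is good to about 2 mm. A picture is of the moment at which its call begins: read the wrist's pose just before it. camera_params takes no time and is no camera call.
- ctrl.hand_in(): hands the job in; it is judged then, once.
The state is a dict: "time_s": time; "q": joint angles; "dq": joint speeds; "joint_efforts": joint torques, N m; "eef_pos": TCP position; "eef_rot": TCP orientation; "wrist_force": force on the tool from outside, world axes, zero at the start; "torque": the same for the moment, N m; "opening": opening from 0.0 (shut) to 1.0 (fully open); "grasp_force": force on a finger pad.
Only numpy, scipy, OpenCV 4.12 (cv2) and the standard library are available. Lean on these libraries where they do the work, as an engineer would, in place of code of your own. Each camera call takes 0.05 s, during which the arm holds its last target. There are 200 camera calls.

## Working session

There is one attempt and no reset: what is moved stays moved. The work goes in short steps, Python scripts to look and compute and a tool call to move; the robot and the scene stay as the last step left them, time stands still between calls to the robot, and variables do not carry over. Pictures are saved under pics/ and viewed, at most 10 in all, crops included, and the job is handed in when it is done.

Besides the shell and the picture viewer there is one more tool, called after ">>>" by a JSON object that holds its "method" and its "body", one argument or row to a line. carry_out: Moves the arm, as the interface text tells. Its arguments: {"type":"object","properties":{"steps":{"type":"array"}},"required":["steps"]}

```bash
mkdir -p pics; ls; python3 - <<'E'
from bench import ctrl
import cv2,numpy as np
o=ctrl.get_obs()
print({k:np.round(v,4).tolist() for k,v in o.items()})
for n in("scene","side","wrist"):
    im=ctrl.camera(n); cv2.imwrite(f"pics/{n}0.png",im[...,::-1])
    p=ctrl.camera_params(n); print(n,{k:np.round(v,4).tolist() for k,v in p.items()})
a=[cv2.imread(f"pics/{n}0.png") for n in("scene","side")]
cv2.imwrite("pics/both0.png",np.vstack([cv2.resize(a[0],None,fx=1,fy=1)]))
E
```

```text
pics
{'time_s': 0.0, 'q': [1.1237, 0.1815, 1.608, 0.0, 1.3538, -0.2063], 'dq': [-0.002, -0.0009, 0.0019, 0.0008, 0.0008, -0.0002], 'joint_efforts': [-0.0015, -44.4855, -35.134, -0.0003, 0.009, 0.0], 'eef_pos': [0.1369, 0.558, 0.303], 'eef_rot': [-0.0003, 0.1201, 0.9928, -0.0008], 'wrist_force': [0.21, -0.173, -0.1513], 'torque': [0.0178, -0.0195, -0.0034], 'grasp_force': 0.0, 'opening': 1.0031}
scene {'vertical_fov': 47.1468, 'cx': 256.9663, 'cy': 197.0368, 'k1': -0.1658, 'cam_to_world': [[0.5444, 0.5536, -0.6302, 1.5592], [0.8386, -0.3762, 0.394, -0.6026], [-0.019, -0.743, -0.6691, 1.0983], [0.0, 0.0, 0.0, 1.0]]}
side {'vertical_fov': 43.8227, 'cx': 256.9189, 'cy': 198.5024, 'k1': -0.0439, 'cam_to_world': [[0.9779, -0.1341, 0.1606, 0.3487], [-0.2087, -0.6807, 0.7022, -1.1297], [0.0151, -0.7201, -0.6937, 1.2069], [0.0, 0.0, 0.0, 1.0]]}
wrist {'vertical_fov': 59.5572, 'cx': 252.9486, 'cy': 193.21, 'k1': 0.0334, 'hand_eye': [[-0.0008, -0.9469, -0.3217, 0.082], [1.0, -0.0009, 0.0002, 0.0007], [-0.0004, -0.3217, 0.9469, -0.0695], [0.0, 0.0, 0.0, 1.0]]}
```

View pics/scene0.png

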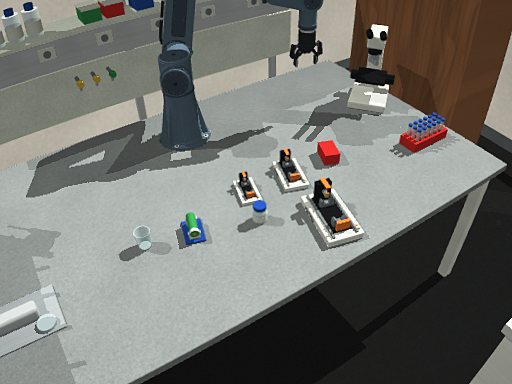

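View pics/side0.png

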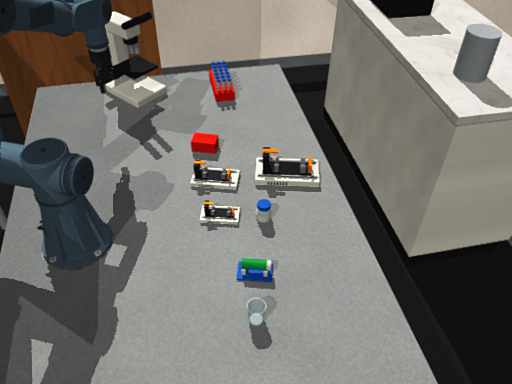

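The scene view shows three white chargers: small (247,187), medium (290,172), large (332,220). In the side view they are at (220,214), (216,177) and (288,170). The cell is in its blue stand at scene (193,228), side (256,268). I'll work out their sizes and confirm with a crop.

```bash
cat > h.py <<'E'
import numpy as np, cv2
from bench import ctrl
def K(p):
    f=192/np.tan(np.radians(p["vertical_fov"])/2)
    return np.array([[f,0,p["cx"]],[0,f,p["cy"]],[0,0,1]]),np.array([p["k1"],0,0,0,0.])
def c2w(n,obs=None):
    p=ctrl.camera_params(n)
    if n!="wrist": return p,np.array(p["cam_to_world"])
    from scipy.spatial.transform import Rotation as R
    o=obs; T=np.eye(4); w,x,y,z=o["eef_rot"]; T[:3,:3]=R.from_quat([x,y,z,w]).as_matrix(); T[:3,3]=o["eef_pos"]
    return p,T@np.array(p["hand_eye"])
def px2z(n,uv,z,obs=None):
    p,T=c2w(n,obs); k,d=K(p)
    uv=np.array(uv,float).reshape(-1,1,2)
    r=cv2.undistortPoints(uv,k,d).reshape(-1,2)
    r=np.c_[r,np.ones(len(r))]@T[:3,:3].T
    return T[:3,3]+r*((np.asarray(z)-T[2,3])/r[:,2])[:,None]
def proj(n,X,obs=None):
    p,T=c2w(n,obs); k,d=K(p); M=np.linalg.inv(T)
    return cv2.projectPoints(np.array(X,float).reshape(-1,1,3),cv2.Rodrigues(M[:3,:3])[0],M[:3,3],k,d)[0].reshape(-1,2)
E
python3 - <<'E'
from h import *
a=cv2.imread("pics/side0.png")[138:288,185:330]; b=cv2.imread("pics/scene0.png")[135:255,170:370]
cv2.imwrite("pics/c1.png",cv2.resize(a,None,fx=4,fy=4,interpolation=cv2.INTER_CUBIC))
cv2.imwrite("pics/c2.png",cv2.resize(b,None,fx=4,fy=4,interpolation=cv2.INTER_CUBIC))
E
```

```text
(no output)
```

View pics/c1.png

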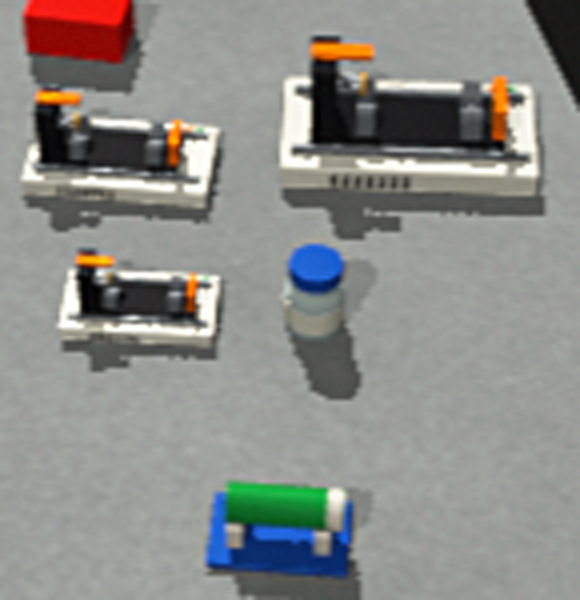

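View pics/c2.png

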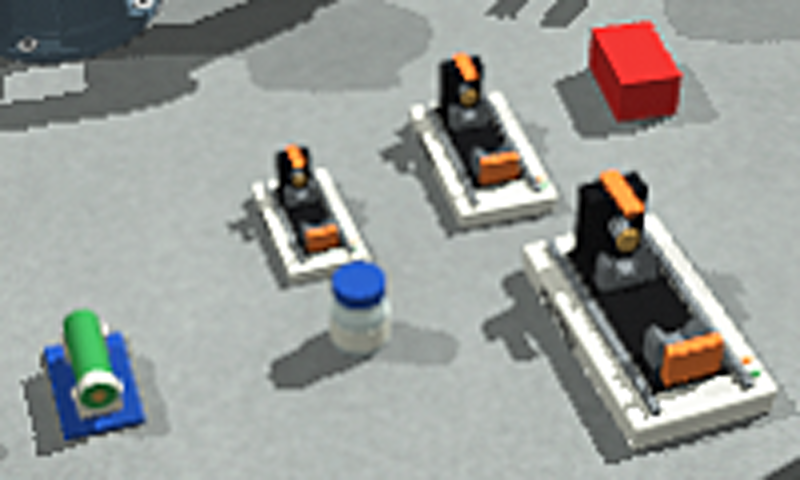

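```bash
python3 - <<'E'
from h import *
def S(l,z): 
    P=px2z("side",np.array(l)/4+[185-.375,138-.375],z); return P
def C(l,z): return px2z("scene",np.array(l)/4+[170-.375,135-.375],z)
for n,P in dict(big=S([(285,80),(537,85),(541,172),(281,167)],.02),mid=S([(35,122),(220,128),(212,190),(24,183)],.02),small=S([(68,268),(220,275),(217,330),(58,327)],.02),stand=S([(215,493),(352,503),(350,569),(208,564)],.008),
 bigC=C([(525,243),(645,210),(775,390),(632,440)],.02), midC=C([(412,108),(488,92),(556,200),(462,218)],.02), smallC=C([(255,190),(320,168),(372,250),(293,275)],.02),standC=C([(43,350),(118,335),(145,418),(67,432)],.008)).items():
    d=np.linalg.norm(np.roll(P,-1,0)-P,axis=1); c=P.mean(0)
    print(n,d.round(3),c.round(3)); print(P[:,:2].round(3).tolist())
E
```

```text
big [0.248 0.129 0.243 0.129] [0.773 0.21  0.02 ]
[[0.668, 0.299], [0.91, 0.245], [0.875, 0.121], [0.638, 0.174]]
mid [0.177 0.088 0.174 0.087] [0.495 0.219 0.02 ]
[[0.42, 0.283], [0.592, 0.24], [0.568, 0.155], [0.4, 0.198]]
small [0.135 0.067 0.136 0.072] [0.482 0.028 0.02 ]
[[0.425, 0.079], [0.555, 0.044], [0.541, -0.021], [0.408, 0.009]]
stand [0.109 0.064 0.11  0.07 ] [ 0.552 -0.233  0.008]
[[0.508, -0.185], [0.613, -0.216], [0.597, -0.279], [0.49, -0.252]]
bigC [0.124 0.248 0.139 0.253] [0.761 0.198 0.02 ]
[[0.627, 0.171], [0.653, 0.292], [0.894, 0.233], [0.869, 0.097]]
midC [0.082 0.179 0.093 0.175] [0.496 0.214 0.02 ]
[[0.4, 0.2], [0.422, 0.279], [0.595, 0.232], [0.566, 0.143]]
smallC [0.069 0.129 0.078 0.126] [0.487 0.025 0.02 ]
[[0.422, 0.004], [0.429, 0.073], [0.556, 0.049], [0.544, -0.028]]
standC [0.067 0.105 0.066 0.103] [ 0.552 -0.236  0.008]
[[0.491, -0.255], [0.512, -0.191], [0.613, -0.218], [0.591, -0.281]]
```

The medium charger measures 0.175 × 0.088 m against the specified 172 × 96 mm. The large one is 0.25 m long and the small one 0.135 m, so the medium is the one meant. Its origin is at about (0.505, 0.214) with yaw about −0.24. The stand is at (0.552, −0.234). I'll look at the charger from above first.

>>> {"method": "carry_out", "body": {
  "steps": [-0.44,-0.246,0.053,0,0,0,1,-0.44,-0.246,0.053,0,0,0,1,-0.44,-0.246,0.053,0,0,0,1,-0.44,-0.246,0.053,0,0,0,1,-0.44,-0.246,0.053,0,0,0,1,-0.44,-0.246,0.053,0,0,0,1,-0.44,-0.246,0.053,0,0,0,1,-0.44,-0.246,0.053,0,0,0,1,-0.44,-0.246,0.053,0,0,0,1,-0.44,-0.246,0.053,0,0,0,1,-0.44,-0.246,0.053,0,0,0,1,-0.44,-0.246,0.053,0,0,0,1,-0.44,-0.246,0.053,0,0,0,1]
}}

```text
time_s: 1.45
eef_pos: [0.5049, 0.2152, 0.2506]
eef_rot: [-0.001, 0.12, 0.993, 0.0]
wrist_force: [0.4, 0.8, -0.3]
opening: 1.002
grasp_force: 0.0
```

```bash
python3 - <<'E'
from h import *
import json
o=ctrl.get_obs(); im=ctrl.camera("wrist")[...,::-1]; cv2.imwrite("pics/w1.png",im)
json.dump({k:np.asarray(v).tolist() for k,v in o.items()},open("w1.json","w"))
cv2.imwrite("pics/w1b.png",cv2.resize(im,None,fx=1.5,fy=1.5,interpolation=cv2.INTER_CUBIC))
print(o["eef_pos"],o["eef_rot"],o["q"],o["time_s"])
E
```

```text
[0.50490666 0.21517092 0.25056715] [-6.45100657e-04  1.20035451e-01  9.92769395e-01  4.92520015e-05] [ 1.86314323e-01  1.77598393e-01  1.72370728e+00  5.10813387e-04
  1.24148731e+00 -1.14399625e+00] 1.45
```

View pics/w1b.png

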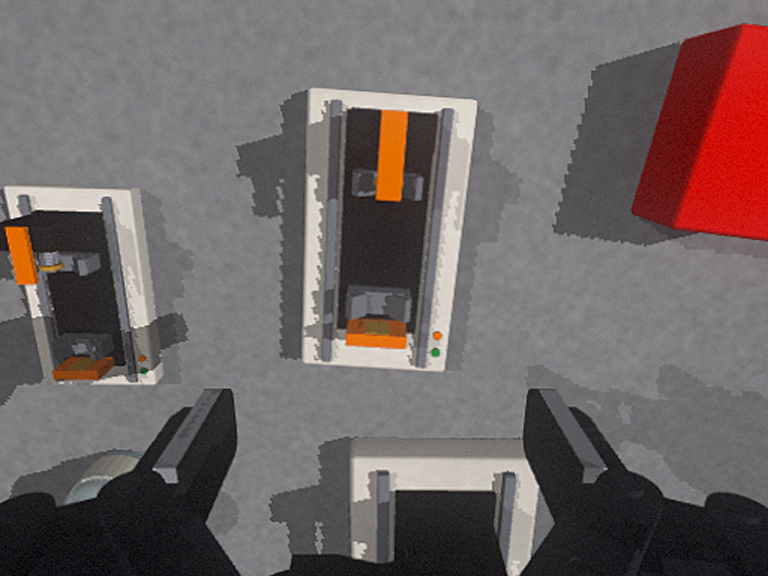

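The wrist view (zoomed 1.5×) shows the charger's base corners near (308,89), (477,99), (446,371), (304,362). The orange fingertip is at (389,200) and the orange stop at (376,333). I'll enlarge the stop and finger to measure the insert's setting.

```bash
python3 - <<'E'
from h import *
im=cv2.imread("pics/w1.png")[55:255,195:325]
cv2.imwrite("pics/w1c.png",cv2.resize(im,None,fx=3,fy=3,interpolation=cv2.INTER_CUBIC)) 
import json
o=json.load(open("w1.json"))
P=px2z("wrist",np.array([(308,89),(477,99),(446,371),(304,362)])/1.5,.02,o)
print(P.round(4).tolist(),np.linalg.norm(np.roll(P,-1,0)-P,axis=1).round(4),P.mean(0))
E
```

```text
[[0.4011, 0.2009, 0.02], [0.4285, 0.2905, 0.02], [0.59, 0.2406, 0.02], [0.5611, 0.1508, 0.02]] [0.0937 0.1691 0.0943 0.1676] [0.49517464 0.22069306 0.02      ]
```

View pics/w1c.png

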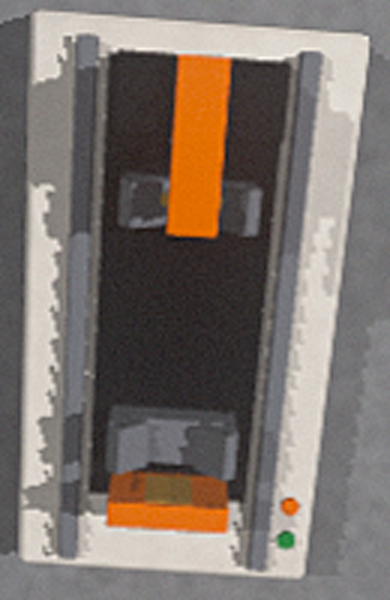

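```bash
python3 - <<'E'
from h import *
import json
o=json.load(open("w1.json"))
q=lambda l,z: px2z("wrist",(np.array(l)-1)/3+[195,55],z,o)
P=q([(36,14),(369,37),(304,577),(23,560)],.02); c=P.mean(0)[:2]
yaw=-.302; u=np.array([np.cos(yaw),np.sin(yaw)]); v=np.array([-u[1],u[0]])
O=c+.010*u; print("origin",O.round(4),[(round(float((p[:2]-O)@u),4),round(float((p[:2]-O)@v),4)) for p in P])
for n,l,z in [("finger",[(167,237),(217,238)],.083),("stop_in",[(107,503),(228,503)],.05),("stop_out",[(107,525),(228,527)],.05),("fingerback",[(177,57),(231,58)],.083)]:
    F=q(l,z); print(n,F.round(4)[:, :2].tolist(),[( round(float((p[:2]-O)@u),4),round(float((p[:2]-O)@v),4)) for p in F])
E
```

```text
origin [0.5048 0.2175] [(-0.0941, -0.0456), (-0.0938, 0.0469), (0.0743, 0.046), (0.0736, -0.0473)]
finger [[0.4601, 0.2251], [0.4631, 0.2364]] [(-0.0449, -0.0061), (-0.0454, 0.0056)]
stop_in [[0.5356, 0.188], [0.5441, 0.2222]] [(0.0383, -0.019), (0.0361, 0.0162)]
stop_out [[0.5424, 0.1861], [0.5516, 0.2205]] [(0.0453, -0.0187), (0.0438, 0.0168)]
fingerback [[0.4222, 0.2368], [0.4253, 0.2483]] [(-0.0845, -0.0062), (-0.085, 0.0058)]
```

The insert sits about 7.5 mm towards −x: the finger gives −7 mm and the stop −8 mm. The bay yaw is −0.30. Next I'll go to the stand.

>>> {"method": "carry_out", "body": {
  "steps": [-0.152,-0.425,0,0,0,0,1,-0.152,-0.425,0,0,0,0,1,-0.152,-0.425,0,0,0,0,1,-0.152,-0.425,0,0,0,0,1,-0.152,-0.425,0,0,0,0,1,-0.152,-0.425,0,0,0,0,1,-0.152,-0.425,0,0,0,0,1,-0.152,-0.425,0,0,0,0,1,-0.152,-0.425,0,0,0,0,1,-0.152,-0.425,0,0,0,0,1,-0.152,-0.425,0,0,0,0,1,-0.152,-0.425,0,0,0,0,1]
}}

```text
time_s: 2.7
eef_pos: [0.5521, -0.2322, 0.2508]
eef_rot: [-0.0, 0.119, 0.993, 0.0]
wrist_force: [0.7, 0.8, -0.7]
opening: 0.998
grasp_force: 0.0
```

```bash
python3 - <<'E'
from h import *
import json
o=ctrl.get_obs(); im=ctrl.camera("wrist")[...,::-1]; cv2.imwrite("pics/w2.png",im)
json.dump({k:np.asarray(v).tolist() for k,v in o.items()},open("w2.json","w"))
cv2.imwrite("pics/w2b.png",cv2.resize(im,None,fx=1.5,fy=1.5,interpolation=cv2.INTER_CUBIC))
print(o["eef_pos"],o["eef_rot"],o["q"],o["time_s"])
E
```

```text
[ 0.55206987 -0.23219111  0.25081271] [-2.83423583e-04  1.19068625e-01  9.92885903e-01  4.06242025e-04] [-5.96298252e-01  2.83979066e-01  1.59371454e+00  4.84080161e-04
  1.26477566e+00 -1.92853703e+00] 2.7
```

View pics/w2b.png

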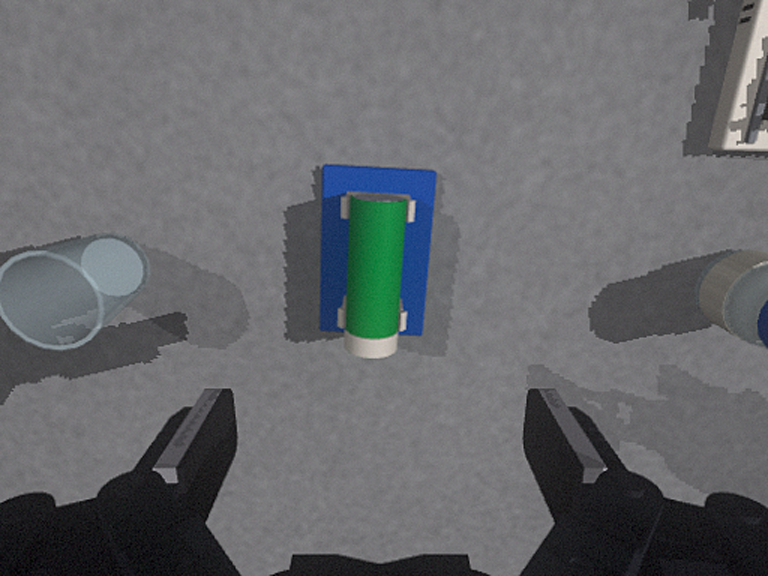

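The stand's corners are near (322,165), (436,171), (422,335), (320,331). The cell's minus rim is at (380,200) and the white plus end's rim at (371,357).

```bash
python3 - <<'E'
from h import *
import json
o=json.load(open("w2.json"))
q=lambda l,z: px2z("wrist",np.array(l)/1.5,z,o)[:,:2]
P=q([(322,165),(436,171),(422,335),(320,331)],.008)
print("stand",P.mean(0),np.linalg.norm(np.roll(P,-1,0)-P,axis=1), [np.arctan2(*(b-a)[::-1]) for a,b in((P[0],P[3]),(P[1],P[2]))],[np.arctan2(-(b-a)[0],(b-a)[1]) for a,b in((P[0],P[1]),(P[3],P[2]))])
im=cv2.imread("pics/w2.png").astype(int); g=(im[...,1]-im[...,2]>40)&(im[...,1]-im[...,0]>40)
ys,xs=np.nonzero(g); rows=range(ys.min()+6,ys.max()-6)
mid=[]
for r in rows:
    c=np.nonzero(g[r])[0]; mid.append(((c.min()+c.max())/2,r,c.max()-c.min()+1))
mid=np.array(mid); f=np.polyfit(mid[:,1],mid[:,0],1); print("rows",ys.min(),ys.max(),mid[[0,-1]])
m=lambda r: (np.polyval(f,r),r)
A=px2z("wrist",[m(200/1.5),m(357/1.5)],.056,o)[:,:2]
L=A[1]-A[0]; print("cell",A.round(4).tolist(),np.linalg.norm(L),np.arctan2(L[1],L[0]),"centre",A.mean(0))
E
```

```text
stand [ 0.55200606 -0.23420521] [0.0689745  0.10833382 0.06884156 0.10888411] [np.float64(-0.28898905153184057), np.float64(-0.29022777499615254)] [np.float64(-0.29069851127446067), np.float64(-0.2827069410768603)]
rows 134 225 [[255.5 140.   28. ]
 [249.5 218.   30. ]]
cell [[0.5119, -0.2201], [0.5985, -0.2478]] 0.09094318725278144 -0.30970993314508377 centre [ 0.55517957 -0.23396923]
```

>>> {"method": "carry_out", "body": {
  "steps": [-0.003,-0.001,0.04,0,0,0.056,1,-0.003,-0.001,0.08,0,0,0.056,1,-0.003,-0.001,0.11,0,0,0.056,1,-0.003,-0.001,0.135,0,0,0.056,1,-0.003,-0.001,0.15,0,0,0.056,1,-0.003,-0.001,0.159,0,0,0.056,1,-0.003,-0.001,0.159,0,0,0.056,1,-0.003,-0.001,0.159,0,0,0.056,0.5,-0.003,-0.001,0.159,0,0,0.056,0.4,-0.003,-0.001,0.159,0,0,0.056,0.3,-0.003,-0.001,0.159,0,0,0.056,0.2,-0.003,-0.001,0.159,0,0,0.056,0,-0.003,-0.001,0.159,0,0,0.056,0,-0.003,-0.001,0.159,0,0,0.056,0,-0.003,-0.001,0.159,0,0,0.056,0,-0.003,-0.001,0.159,0,0,0.056,0]
}}

```text
time_s: 4.35
eef_pos: [0.5552, -0.2364, 0.093]
eef_rot: [0.001, 0.148, 0.989, -0.0]
wrist_force: [-0.5, 1.9, 6.6]
opening: 0.357
grasp_force: 58.9
```

>>> {"method": "carry_out", "body": {
  "steps": [0,0,-0.01,0,0,0,0,0,0,-0.03,0,0,0,0,0,0,-0.06,0,0,0,0,0,0,-0.1,0,0,0,0,0,0,-0.14,0,0,0,0,0,0,-0.157,0,0,0,0,0,0,-0.157,0,0,0,0,0,0,-0.157,0,0,0,0,0,0,-0.157,0,0,0,0]
}}

```text
time_s: 5.25
eef_pos: [0.5536, -0.2354, 0.2466]
eef_rot: [-0.002, 0.148, 0.989, 0.001]
wrist_force: [0.8, -0.1, -2.8]
opening: 0.36
grasp_force: 59.7
```

```bash
python3 - <<'E'
from h import *
import json
o=ctrl.get_obs(); im=ctrl.camera("wrist")[...,::-1]; cv2.imwrite("pics/w3.png",im)
json.dump({k:np.asarray(v).tolist() for k,v in o.items()},open("w3.json","w"))
cv2.imwrite("pics/w3b.png",cv2.resize(im[150:384,100:400],None,fx=2.5,fy=2.5,interpolation=cv2.INTER_CUBIC))
print(o["eef_pos"],o["eef_rot"],o["wrist_force"],o["torque"],o["time_s"],o["opening"])
E
```

```text
[ 0.55364063 -0.23542017  0.24661158] [-1.79517275e-03  1.47896136e-01  9.89000907e-01  8.46876186e-04] [ 0.81960909 -0.08564074 -2.81596694] [-0.00777586 -0.0143138  -0.00360921] 5.25 0.3603730233024411
```

View pics/w3b.png

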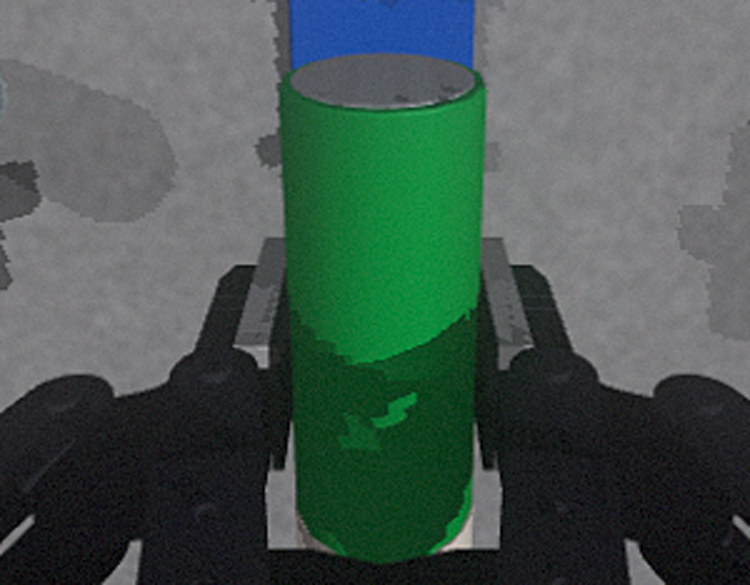

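The cell is held level in the grip. The minus-end face ellipse spans (385,54)–(385,107) and x from 285 to 484 in the crop.

```bash
python3 - <<'E'
from h import *
from scipy.optimize import least_squares
o=dict(eef_rot=[1,0,0,0],eef_pos=[0,0,0])
t=np.array([(385,54),(385,108),(287,80),(483,82)])/2.5+[100,150]
def X(p,th):
    x,y,z=p; a=np.array([-np.sin(th),0,np.cos(th)])  # face 'down' dir
    c=np.array([x,y,z]); b=np.array([0,1,0])
    ph=np.linspace(0,2*np.pi,181)
    return c+.016*(np.cos(ph)[:,None]*a+np.sin(ph)[:,None]*b)
def r(p,th=0):
    q=proj("wrist",X(p,th),o)
    return np.array([q[:,1].min()-t[0,1],q[:,1].max()-t[1,1],q[:,0].min()-t[2,0],q[:,0].max()-t[3,0]])
for th in(-.05,0,.05):
    s=least_squares(r,[.045,0,.054],args=(th,),x_scale=.01,diff_step=1e-4); print(th,s.x.round(4),s.fun.round(2))
E
```

```text
-0.05 [0.0418 0.0012 0.0651] [-2.36  1.91  0.71 -0.71]
0 [0.0423 0.0012 0.0631] [-0.55  0.44  0.14 -0.14]
0.05 [0.0426 0.0012 0.0616] [ 1.39 -1.11 -0.3   0.3 ]
```

```bash
cat > g.py <<'E'
from h import *
from scipy.spatial.transform import Rotation as R
yaw=-.302; u=np.array([np.cos(yaw),np.sin(yaw),0]); v=np.array([-u[1],u[0],0]); Z=np.array([0,0,1.])
S=np.array([.4974,.2191,0]); D=.053
def tgt(xm,zm,th,y=0):
    a=u*np.cos(th)+Z*np.sin(th); tz=u*np.sin(th)-Z*np.cos(th)
    C=S+xm*u+zm*Z+y*v+.0455*a
    return C-D*tz, np.c_[-a,v,tz]
def step(xm,zm,th,y=0,o=None):
    o=o or ctrl.get_obs(); w,x,y_,z=o["eef_rot"]; R0=R.from_quat([x,y_,z,w]).as_matrix()
    p,Rt=tgt(xm,zm,th,y)
    return (R0.T@(p-o["eef_pos"])).round(4).tolist(), R.from_matrix(R0.T@Rt).as_rotvec().round(4).tolist()
def state():
    o=ctrl.get_obs(); w,x,y_,z=o["eef_rot"]; R0=R.from_quat([x,y_,z,w]).as_matrix()
    a=-R0[:,0]; c=o["eef_pos"]+D*R0[:,2]; m=c-.0455*a-S; f=np.array(o["wrist_force"])
    print("t",round(o["time_s"],2),"xm,y,zm mm",(1e3*np.array([m@u,m@v,m[2]])).round(2),"th",round(float(np.arcsin(a[2])),4),"yawerr",round(float(np.arctan2(a[1],a[0])-yaw),4),"roll",round(float(R0[2,1]),4),"F bay",np.round([f@u,f@v,f[2]],2),"op",round(float(o["opening"]),3),"gf",np.round(o["grasp_force"],1),"tq",np.round(o["torque"],2))
E
python3 -c "
from g import *
state(); print(step(-.027,.11,.2)); print(step(-.027,.0575,.2))"
```

```text
t 5.3 xm,y,zm mm [ 143.23 -417.44  193.72] th -0.0039 yawerr 0.0051 roll 0.0012 F bay [-0.52  0.08 -3.49] op 0.354 gf 59.7 tq [ 0.01 -0.02 -0.01]
([0.1795, 0.4181, 0.0768], [0.0017, -0.2039, 0.0049])
([0.1792, 0.418, 0.1293], [0.0017, -0.2039, 0.0049])
```

>>> {"method": "carry_out", "body": {
  "steps": [0.04,0.09,0.0,0,-0.04,0,0,0.08,0.18,0.0,0,-0.08,0,0,0.12,0.27,0.0,0,-0.12,0.005,0,0.16,0.36,0.0,0,-0.16,0.005,0,0.18,0.418,0.0,0,-0.2,0.005,0,0.18,0.418,0.0,0,-0.204,0.005,0,0.18,0.418,0.0,0,-0.204,0.005,0,0.18,0.418,0.0,0,-0.204,0.005,0,0.18,0.418,0.0,0,-0.204,0.005,0,0.18,0.418,0.0,0,-0.204,0.005,0,0.18,0.418,0.0,0,-0.204,0.005,0,0.18,0.418,0.0,0,-0.204,0.005,0,0.18,0.418,0.03,0,-0.204,0.005,0,0.18,0.418,0.055,0,-0.204,0.005,0,0.18,0.418,0.077,0,-0.204,0.005,0,0.18,0.418,0.077,0,-0.204,0.005,0,0.18,0.418,0.077,0,-0.204,0.005,0,0.18,0.418,0.077,0,-0.204,0.005,0]
}}

```text
time_s: 7.1
eef_pos: [0.506, 0.2157, 0.1734]
eef_rot: [0.102, 0.15, 0.983, -0.015]
wrist_force: [-0.2, -0.9, -2.5]
opening: 0.352
grasp_force: 60.2
```

```bash
python3 - <<'E'
from g import *
state(); print(step(-.027,.0585,.2))
a=ctrl.camera("scene")[125:205,260:340]; b=ctrl.camera("side")[145:205,180:260]
f=lambda i:cv2.resize(i,(500,int(500*i.shape[0]/i.shape[1])),interpolation=cv2.INTER_CUBIC)
b=f(b)[:, :, ::-1]; a=cv2.resize(f(a)[:,:,::-1],(300,300)); c=np.zeros((375,800,3),np.uint8); c[:b.shape[0],:500]=b; c[:300,500:]=a
cv2.imwrite("pics/s3.png",c)
E
```

```text
t 7.1 xm,y,zm mm [-24.45  -0.54 112.21] th 0.2061 yawerr -0.0014 roll 0.0016 F bay [ 0.11 -0.95 -2.48] op 0.352 gf 60.2 tq [ 0.02  0.16 -0.  ]
([0.0132, 0.0006, 0.0523], [0.0014, 0.0061, -0.0013])
```

View pics/s3.png

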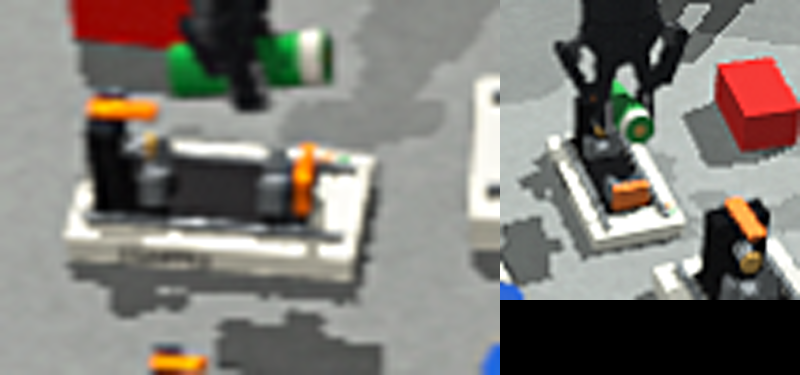

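The cell is held tilted with the plus end up, above the bay and clear of everything. I'll lower it now.

>>> {"method": "carry_out", "body": {
  "steps": [0.004,0.0005,0.015,0,0.006,0,0,0.007,0.0005,0.028,0,0.006,0,0,0.01,0.0005,0.04,0,0.006,0,0,0.012,0.0005,0.048,0,0.006,0,0,0.013,0.0005,0.052,0,0.006,0,0,0.013,0.0005,0.052,0,0.006,0,0,0.013,0.0005,0.052,0,0.006,0,0]
}}

```text
time_s: 7.9
eef_pos: [0.5031, 0.2175, 0.1185]
eef_rot: [0.098, 0.15, 0.984, -0.015]
wrist_force: [0.2, 0.4, -2.4]
opening: 0.358
grasp_force: 60.4
```

```bash
python3 - <<'E'
from g import *
state(); 
for x in(-.032,-.037,-.040): print(step(x,.0570,.2))
E
```

```text
t 7.9 xm,y,zm mm [-28.24   0.25  57.58] th 0.1984 yawerr 0.0002 roll 0.0007 F bay [ 0.02  0.47 -2.38] op 0.358 gf 60.4 tq [ 0.09  0.17 -0.01]
([0.0039, -0.0002, -0.0002], [0.0008, -0.0016, 0.0002])
([0.0088, -0.0002, -0.0012], [0.0008, -0.0016, 0.0002])
([0.0117, -0.0002, -0.0018], [0.0008, -0.0016, 0.0002])
```

>>> {"method": "carry_out", "body": {
  "steps": [0.0015,0,0,0,0,0,0,0.003,0,-0.0002,0,0,0,0,0.0045,0,-0.0004,0,0,0,0,0.006,0,-0.0006,0,0,0,0,0.007,0,-0.0008,0,0,0,0,0.008,0,-0.001,0,0,0,0,0.0088,0,-0.0012,0,0,0,0,0.0088,0,-0.0012,0,0,0,0]
}}

```text
time_s: 8.7
eef_pos: [0.4943, 0.2201, 0.1178]
eef_rot: [0.098, 0.15, 0.984, -0.015]
wrist_force: [0.1, 0.0, -2.3]
opening: 0.356
grasp_force: 60.4
```

```bash
python3 - <<'E'
from g import *
state()
for x in(-.039,-.041): print(step(x,.0570,.2))
E
```

```text
t 8.7 xm,y,zm mm [-37.44   0.07  56.87] th 0.1979 yawerr 0.0002 roll 0.0005 F bay [ 0.05  0.03 -2.33] op 0.356 gf 60.4 tq [0.03 0.14 0.06]
([0.0016, -0.0, -0.0005], [0.0005, -0.0021, 0.0002])
([0.0036, -0.0, -0.0009], [0.0005, -0.0021, 0.0002])
```

>>> {"method": "carry_out", "body": {
  "steps": [0.0008,0,-0.0002,0,0,0,0,0.0016,0,-0.0004,0,0,0,0,0.0024,0,-0.0006,0,0,0,0,0.0032,0,-0.0008,0,0,0,0,0.0036,0,-0.0009,0,0,0,0,0.0036,0,-0.0009,0,0,0,0]
}}

```text
time_s: 9.3
eef_pos: [0.4911, 0.2211, 0.1181]
eef_rot: [0.098, 0.15, 0.984, -0.015]
wrist_force: [1.1, -0.6, -2.9]
opening: 0.353
grasp_force: 60.4
```

```bash
python3 - <<'E'
from g import *
state()
E
```

```text
t 9.3 xm,y,zm mm [-40.81   0.1   57.14] th 0.1985 yawerr 0.0002 roll 0.0006 F bay [ 1.27 -0.26 -2.93] op 0.353 gf 60.4 tq [-0.03 -0.02  0.08]
```

>>> {"method": "carry_out", "body": {
  "steps": [0.0007,0,-0.0001,0,0,0,0,0.0014,0,-0.0003,0,0,0,0,0.002,0,-0.0004,0,0,0,0,0.002,0,-0.0004,0,0,0,0]
}}

```text
time_s: 9.7
eef_pos: [0.4893, 0.2217, 0.1182]
eef_rot: [0.098, 0.15, 0.984, -0.015]
wrist_force: [3.5, -1.8, -3.5]
opening: 0.352
grasp_force: 60.3
```

```bash
python3 - <<'E'
from g import *
state()
E
```

```text
t 9.7 xm,y,zm mm [-42.62   0.16  57.25] th 0.1989 yawerr 0.0 roll 0.0008 F bay [ 3.92 -0.71 -3.54] op 0.352 gf 60.3 tq [-0.3  -0.47  0.06]
```

>>> {"method": "carry_out", "body": {
  "steps": [0.001,0,-0.0002,0,0,0,0,0.002,0,-0.0003,0,0,0,0,0.003,0,-0.0004,0,0,0,0,0.004,0,-0.0005,0,0,0,0,0.005,0,-0.0006,0,0,0,0,0.005,0,-0.0006,0,0,0,0,0.005,0,-0.0006,0,0,0,0]
}}

```text
time_s: 10.4
eef_pos: [0.4855, 0.223, 0.1183]
eef_rot: [0.099, 0.149, 0.984, -0.014]
wrist_force: [7.7, -4.2, -3.6]
opening: 0.355
grasp_force: 60.1
```

```bash
python3 - <<'E'
from g import *
state()
E
```

```text
t 10.4 xm,y,zm mm [-46.51   0.29  57.32] th 0.201 yawerr 0.0002 roll 0.0013 F bay [ 8.55 -1.72 -3.6 ] op 0.355 gf 60.1 tq [-0.54 -0.97  0.04]
```

```bash
python3 - <<'E'
from g import *
for a in[(-.0492,.0568,.2),(-.0494,.0564,.17),(-.0496,.056,.14),(-.0496,.0556,.11),(-.0496,.0555,.08)]: print(a,step(*a))
E
```

```text
(-0.0492, 0.0568, 0.2) ([0.0027, -0.0002, 0.0], [0.0014, 0.001, 0.0002])
(-0.0494, 0.0564, 0.17) ([0.0014, -0.0002, 0.0018], [0.0014, 0.031, 0.0003])
(-0.0496, 0.056, 0.14) ([0.0001, -0.0002, 0.0036], [0.0014, 0.061, 0.0003])
(-0.0496, 0.0556, 0.11) ([-0.0013, -0.0002, 0.0054], [0.0014, 0.091, 0.0003])
(-0.0496, 0.0555, 0.08) ([-0.0027, -0.0002, 0.007], [0.0013, 0.121, 0.0003])
```

>>> {"method": "carry_out", "body": {
  "steps": [0.001,0,0,0,0,0,0,0.002,0,0,0,0,0,0,0.003,0,0,0,0,0,0,0.0034,0,0,0,0,0,0,0.0028,0,0.0009,0,0.015,0,0,0.0021,0,0.0018,0,0.031,0,0,0.0014,0,0.0027,0,0.046,0,0,0.0008,0,0.0036,0,0.061,0,0,0.0008,0,0.0036,0,0.061,0,0,0.0008,0,0.0036,0,0.061,0,0]
}}

```text
time_s: 11.4
eef_pos: [0.4868, 0.2228, 0.1154]
eef_rot: [0.071, 0.15, 0.986, -0.01]
wrist_force: [9.0, -5.5, -1.6]
opening: 0.353
grasp_force: 60.5
```

```bash
python3 - <<'E'
from g import *
state()
for a in[(-.0496,.0556,.11),(-.0496,.0553,.08),(-.0496,.0550,.05)]: print(a,step(*a))
E
```

```text
t 11.4 xm,y,zm mm [-48.77   0.45  56.5 ] th 0.1426 yawerr 0.0001 roll 0.0019 F bay [10.28 -2.58 -1.57] op 0.353 gf 60.5 tq [-0.87 -1.16  0.07]
(-0.0496, 0.0556, 0.11) ([-0.0007, -0.0004, 0.0023], [0.0019, 0.0326, 0.0002])
(-0.0496, 0.0553, 0.08) ([-0.0022, -0.0004, 0.004], [0.0019, 0.0626, 0.0002])
(-0.0496, 0.055, 0.05) ([-0.0037, -0.0004, 0.0058], [0.0019, 0.0926, 0.0002])
```

>>> {"method": "carry_out", "body": {
  "steps": [0.0005,-0.0004,0.0012,0,0.016,0,0,-0.0001,-0.0004,0.0023,0,0.032,0,0,-0.0008,-0.0004,0.0032,0,0.047,0,0,-0.0016,-0.0004,0.004,0,0.062,0,0,-0.0016,-0.0004,0.004,0,0.062,0,0,-0.0016,-0.0004,0.004,0,0.062,0,0]
}}

```text
time_s: 12.0
eef_pos: [0.4895, 0.2219, 0.1123]
eef_rot: [0.041, 0.15, 0.988, -0.005]
wrist_force: [8.8, -5.6, 2.3]
opening: 0.357
grasp_force: 60.8
```

```bash
python3 - <<'E'
from g import *
state()
for a in[(-.0496,.0550,.05),(-.0496,.0545,.025),(-.0496,.0543,.0)]: print(a,step(*a))
E
```

```text
t 12.0 xm,y,zm mm [-49.38   0.42  55.74] th 0.0823 yawerr 0.0 roll 0.0028 F bay [10.04 -2.76  2.26] op 0.357 gf 60.8 tq [-0.86 -1.21  0.09]
(-0.0496, 0.055, 0.05) ([-0.0014, -0.0003, 0.0022], [0.0028, 0.0323, 0.0001])
(-0.0496, 0.0545, 0.025) ([-0.0026, -0.0003, 0.0039], [0.0028, 0.0573, 0.0001])
(-0.0496, 0.0543, 0.0) ([-0.0039, -0.0003, 0.0053], [0.0028, 0.0823, 0.0001])
```

>>> {"method": "carry_out", "body": {
  "steps": [-0.0006,-0.0003,0.001,0,0.016,0,0,-0.0013,-0.0003,0.002,0,0.032,0,0,-0.0013,-0.0003,0.002,0,0.032,0,0,-0.0013,-0.0003,0.002,0,0.032,0,0]
}}

```text
time_s: 12.4
eef_pos: [0.491, 0.2214, 0.1106]
eef_rot: [0.025, 0.15, 0.988, -0.002]
wrist_force: [9.4, -5.2, 2.8]
opening: 0.36
grasp_force: 60.8
```

```bash
python3 - <<'E'
from g import *
state()
im=ctrl.camera("side")[...,::-1]; cv2.imwrite("pics/side5.png",im)
E
```

```text
t 12.4 xm,y,zm mm [-49.48   0.45  55.34] th 0.0509 yawerr -0.0001 roll 0.0035 F bay [10.54 -2.14  2.76] op 0.36 gf 60.8 tq [-0.67 -1.27  0.04]
```

>>> {"method": "carry_out", "body": {
  "steps": [-0.0007,0,0.0009,0,0.016,0,0,-0.0014,0,0.0018,0,0.031,0,0,-0.0014,0,0.0018,0,0.031,0,0,-0.0014,0,0.0018,0,0.031,0,0]
}}

```text
time_s: 12.85
eef_pos: [0.4926, 0.221, 0.1088]
eef_rot: [0.01, 0.151, 0.989, 0.0]
wrist_force: [9.7, -4.0, 0.8]
opening: 0.356
grasp_force: 60.8
```

```bash
python3 - <<'E'
from g import *
state()
print(step(-.0494,.0545,0))
E
```

```text
t 12.85 xm,y,zm mm [-49.58   0.54  54.93] th 0.0202 yawerr -0.0002 roll 0.0037 F bay [10.42 -0.89  0.81] op 0.356 gf 60.8 tq [-0.67 -1.4  -0.02]
([-0.0012, -0.0003, 0.0014], [0.0037, 0.0202, -0.0002])
```

>>> {"method": "carry_out", "body": {
  "steps": [-0.0006,0,0.0007,0,0.01,0,0,-0.0012,0,0.0014,0,0.02,0,0,-0.0012,0,0.0014,0,0.02,0,0,-0.0012,0,0.0014,0,0.02,0,0]
}}

```text
time_s: 13.25
eef_pos: [0.4937, 0.2205, 0.1083]
eef_rot: [0.0, 0.151, 0.989, 0.002]
wrist_force: [5.9, -6.0, 9.5]
opening: 0.355
grasp_force: 61.7
```

```bash
python3 - <<'E'
from g import *
state()
im=ctrl.camera("side")[...,::-1]; cv2.imwrite("pics/side6.png",im)
E
```

```text
t 13.25 xm,y,zm mm [-49.43   0.45  55.25] th 0.0002 yawerr -0.0004 roll 0.0034 F bay [ 7.4  -3.95  9.48] op 0.355 gf 61.7 tq [-0.95 -0.98 -0.18]
```

>>> {"method": "carry_out", "body": {
  "steps": [0,0,-0.001,0,0,0,0,0,-0.0006,-0.002,0,0,0,0,0,-0.001,-0.002,0,0,0,0,0,-0.001,-0.002,0,0,0,0]
}}

```text
time_s: 13.7
eef_pos: [0.4931, 0.2203, 0.1087]
eef_rot: [0.0, 0.151, 0.989, 0.003]
wrist_force: [11.7, 0.8, -6.4]
opening: 0.354
grasp_force: 60.1
```

```bash
python3 - <<'E'
from g import *
state()
im=cv2.imread("pics/side6.png"); im2=ctrl.camera("wrist")[...,::-1]; cv2.imwrite("pics/w6.png",im2)
a=cv2.resize(im[145:205,180:260],(480,360),interpolation=cv2.INTER_CUBIC); b=im2[100:384,130:390]; b=cv2.resize(b,(320,350),interpolation=cv2.INTER_CUBIC)
c=np.zeros((360,800,3),np.uint8); c[:,:480]=a; c[:350,480:]=b; cv2.imwrite("pics/c6.png",c)
E
```

```text
t 13.7 xm,y,zm mm [-49.96   0.23  55.71] th -0.0 yawerr -0.0008 roll 0.0052 F bay [10.92  4.28 -6.38] op 0.354 gf 60.1 tq [ 0.05 -1.95 -0.25]
```

View pics/c6.png

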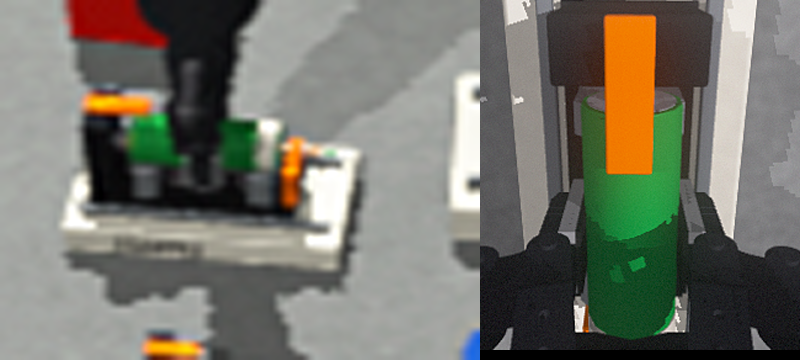

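The side view shows the cell level, inside the stop and under the finger. I'll ease it forward towards the stop with the forces relaxed before releasing.

>>> {"method": "carry_out", "body": {
  "steps": [-0.0008,0.0003,0.0004,0,0,0,0,-0.0016,0.0006,0.0008,0,0,0,0,-0.0022,0.0006,0.001,0,0,0,0,-0.0022,0.0006,0.001,0,0,0,0]
}}

```text
time_s: 14.15
eef_pos: [0.4945, 0.22, 0.1082]
eef_rot: [-0.001, 0.151, 0.989, 0.002]
wrist_force: [5.7, -2.2, 4.9]
opening: 0.361
grasp_force: 61.3
```

```bash
python3 - <<'E'
from g import *
state()
E
```

```text
t 14.15 xm,y,zm mm [-48.68   0.19  55.28] th -0.0024 yawerr -0.0007 roll 0.0034 F bay [ 6.07 -0.45  4.86] op 0.361 gf 61.3 tq [-0.37 -0.89 -0.37]
```

>>> {"method": "carry_out", "body": {
  "steps": [-0.0003,0,-0.0006,0,0,0,0,-0.0003,0,-0.0006,0,0,0,0.4,-0.0003,0,-0.0006,0,0,0,0.45,-0.0003,0,-0.0006,0,0,0,0.5,-0.0003,0,-0.0006,0,0,0,0.5,-0.0003,0,-0.0006,0,0,0,0.5]
}}

```text
time_s: 14.75
eef_pos: [0.4918, 0.2197, 0.1065]
eef_rot: [-0.004, 0.15, 0.989, 0.001]
wrist_force: [0.6, 0.5, 0.3]
opening: 0.495
grasp_force: 0.0
```

```bash
python3 - <<'E'
from g import *
state()
E
```

```text
t 14.75 xm,y,zm mm [-51.52  -1.1   53.88] th -0.0086 yawerr 0.0004 roll 0.0002 F bay [0.38 0.68 0.25] op 0.495 gf 0.0 tq [0.02 0.01 0.02]
```

Released, with no forces left on the tool. I'll retreat straight up and then check the cell by colour.

>>> {"method": "carry_out", "body": {
  "steps": [0,0,-0.008,0,0,0,0.5,0,0,-0.02,0,0,0,0.5,0,0,-0.04,0,0,0,0.5,0,0,-0.07,0,0,0,0.5,0,0,-0.1,0,0,0,0.5,0,0,-0.13,0,0,0,0.5,0,0,-0.15,0,0,0,0.7,0,0,-0.15,0,0,0,0.7,0,0,-0.15,0,0,0,0.7]
}}

```text
time_s: 15.65
eef_pos: [0.4933, 0.2192, 0.2575]
eef_rot: [-0.003, 0.15, 0.989, 0.001]
wrist_force: [-0.5, 0.1, -0.7]
opening: 0.698
grasp_force: 0.0
```

```bash
python3 - <<'E'
from g import *
o=ctrl.get_obs(); im=ctrl.camera("wrist")[...,::-1]; cv2.imwrite("pics/w7.png",im)
o={k:np.asarray(x).tolist() for k,x in o.items()}; state()
im=im.astype(int); B,G,Rr=im[...,0],im[...,1],im[...,2]
g=((G-Rr>40)&(G-B>40)).astype(np.uint8)
n,l,st,c=cv2.connectedComponentsWithStats(g); 
i=1+np.argmax(st[1:,4]); g=l==i; print(st[i])
y0,y1=st[i][1],st[i][1]+st[i][3]
M=[]
for r in range(y0+int(.5*(y1-y0)),y1-5):
    k=np.nonzero(g[r])[0]; M.append((r,(k.min()+k.max())/2,np.ptp(k)+1))
M=np.array(M); f=np.polyfit(M[:,0],M[:,1],1); m=lambda r:(np.polyval(f,r),r)
col=np.polyval(f,y1+3); print([im[r,int(np.polyval(f,r))].tolist() for r in range(y1-3,y1+22)])
P=px2z("wrist",[m(y0+.55*(y1-y0)),m(y1)],.066,o)-S; d=P[1]-P[0]
print("lat",(P@v*1e3).round(1),"x of green/white edge",(P@u*1e3).round(1),"yaw err",np.arctan2(d@v,d@u),"widths",M[[0,-1],2])
for zz in(.054,):
    w=[px2z("wrist",[(0*0+M[k,1]-M[k,2]/2,M[k,0]),(M[k,1]+M[k,2]/2,M[k,0])],zz,o) for k in(0,-1)]
    print("dia at z",zz,[np.linalg.norm(a[1]-a[0]).round(4) for a in w])
E
```

```text
t 15.7 xm,y,zm mm [-50.38  -1.35 203.72] th -0.0086 yawerr 0.0002 roll 0.0002 F bay [-0.66  0.63 -0.07] op 0.701 gf 0.0 tq [0.03 0.03 0.02]
[ 236  135   37   96 2806]
[[63, 136, 34], [69, 140, 37], [85, 142, 77], [157, 172, 165], [194, 202, 213], [194, 200, 208], [184, 193, 200], [192, 198, 207], [191, 199, 207], [188, 197, 204], [190, 197, 205], [190, 198, 207], [184, 195, 203], [192, 199, 205], [190, 199, 206], [193, 199, 206], [202, 208, 218], [205, 215, 219], [200, 211, 219], [200, 206, 215], [196, 207, 217], [201, 211, 219], [201, 215, 219], [203, 211, 219], [206, 214, 222]]
lat [0.7 1. ] x of green/white edge [-3.3 35.3] yaw err 0.006108223180677935 widths [36. 31.]
dia at z 0.054 [np.float64(0.0306), np.float64(0.0275)]
```

```bash
python3 - <<'E'
from g import *
im=cv2.imread("pics/w7.png"); o=ctrl.get_obs()
imgs={"wrist":im}
for n in("side","scene"): imgs[n]=ctrl.camera(n)[...,::-1]; cv2.imwrite(f"pics/{n}7.png",imgs[n])
def masks(I):
    I=I.astype(int); B,G,Rr=I[...,0],I[...,1],I[...,2]
    return (G-Rr>40)&(G-B>40),(Rr-B>90)&(Rr-G>40)&(G>60)
def cyl(xm,zm,th,a0,a1):
    a=u*np.cos(th)+Z*np.sin(th); b=-u*np.sin(th)+Z*np.cos(th); m=S+xm*u+zm*Z
    ph=np.linspace(0,2*np.pi,60)
    return np.concatenate([m+s*a+.016*(np.cos(ph)[:,None]*b+np.sin(ph)[:,None]*v) for s in(a0,a1)])
for n,I in imgs.items():
    g,orr=masks(I); 
    for nm,(xm,zm,th) in dict(loaded=(-.0464,.054,0),onstop=(-.0464,.054,.13),up2=(-.0464,.054,.03)).items():
        h=cv2.convexHull(proj(n,cyl(xm,zm,th,0,.080),o).astype(np.float32)).astype(np.int32)
        M=np.zeros(g.shape,np.uint8); cv2.fillPoly(M,[h],1)
        if nm=="loaded": 
            box=cv2.dilate(M,np.ones((25,25)))>0; gg=g&box; ys,xs=np.nonzero(gg); print(n,"green bbox",xs.min(),xs.max(),ys.min(),ys.max(),"n",gg.sum())
        ys,xs=np.nonzero(M); print("  ",nm,xs.min(),xs.max(),ys.min(),ys.max(),"n",M.sum(),"IoU",round((gg&(M>0)).sum()/(gg|(M>0)).sum(),3))
y=238
print("orange near plus (wrist):",[ (r,np.nonzero(masks(im)[1][r])[0][[0,-1]].tolist()) for r in range(225,262,3) if masks(im)[1][r].any()])
print(px2z("wrist",[(254,244)],.070,o)@u*1e3-S@u*1e3)
E
```

```text
wrist green bbox 235 272 135 230 n 2861
   loaded 233 273 131 232 n 3898 IoU 0.734
   onstop 233 273 133 234 n 4039 IoU 0.708
   up2 233 273 131 233 n 3919 IoU 0.73
side green bbox 203 235 164 173 n 170
   loaded 202 225 164 174 n 223 IoU 0.754
   onstop 202 225 163 172 n 223 IoU 0.724
   up2 202 225 164 173 n 213 IoU 0.79
scene green bbox 284 297 156 173 n 109
   loaded 283 297 155 174 n 177 IoU 0.607
   onstop 283 297 155 172 n 162 IoU 0.604
   up2 283 297 155 173 n 174 IoU 0.617
orange near plus (wrist): [(231, [290, 295]), (234, [271, 292]), (237, [234, 271]), (240, [233, 271]), (255, [103, 106]), (258, [104, 104])]
[44.07805031]
```

```bash
python3 -c "
from bench import ctrl
print(ctrl.hand_in())"
```

```text
the job is handed in; nothing more can be done
None
```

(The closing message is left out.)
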